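# Lay the empty tube tray down beside the full one

## Robot

A 6-joint arm with a two-finger parallel gripper is mounted at the origin on the work surface. World frame = base frame: x ahead of the robot, y to its left, z up, the work surface at z = 0. Lengths are in m, angles in rad, forces in N, time in s.
With the tool pointing down it reaches from about 0.3 to 0.85 m from the base axis. Payload 5.4 kg.
Tool frame: the origin (TCP) lies at the very end of the fingers, on their centre line; the grasp point (between the pads) lies 19 mm behind it (arm.grip_point_offset is the distance from the TCP to the grasp point, in m); z points along the fingers, y is the line along which they close (so a half turn about z gives the same grasp; the last joint's range is limited). The gripper opens to 85 mm and grips with 20 to 120 N. Pads are 22 mm wide; open, the fingers measure 114 mm over their backs; the gripper's body (76 mm by 85 mm) begins 54 mm behind the grasp point. The pads swing forward as they close: fully open they stand 13 mm farther back than shut.
Start: joints at [1.093, 0.158, 1.597, -0, 1.386, -0.21], TCP at [0.152, 0.554, 0.231] pointing down, gripper open.
Joint ranges: [-2.91, 2.91], [-0.94, 2.29], [0.18, 2.7], [-1.29, 4.43], [0.17, 2.64], [-3, 3]. Speed limits (rad/s): [2.57, 2.57, 3.14, 3.14, 3.14, 3.14].

## Interface

Orientations are given as a unit quaternion [w, x, y, z].
In Python, from cell import arm, viewer gives the robot as it stands.
- The arm moves only by the shell command python3 -m inch 'ROWS' [FORCE]. ROWS is JSON, a list of rows, each an object of numbers: "tx", "ty", "tz": the shift along the tool's x, y, z in cm; "twist": the turn about the tool's z in rad; "fingers": the closure, from 0 (fully open) to 1 (shut). In form: [{"tx": .., "ty": .., "tz": .., "twist": .., "fingers": ..}, ...]. A call has 1 to 5 rows; each row is the pose to reach, as a shift and turn from the pose commanded when the call began, along the tool's axes at that moment; what a row does not reach only later rows make up. A row lasts 1/10 s, in which the tool goes at most 50 mm and 8.59 degrees, less where a joint would pass 70% of its speed; a pose out of reach is approached as far as the arm can. A call with a gripper value outside its range is refused whole. The fingers move at their own pace and stop on an object; FORCE is the grip in N (left out, the last holds). Time passes only in rows, so rows that repeat a pose let the fingers close. It gives the time, the measured TCP pose, the force, the opening and the grip force at its end, in the units of the state.
- arm.get_state(): the state, without advancing time (a new reading comes with each control period).
- viewer.grab_frame(name): name is "side" or "top"; returns (picture, depth): 400x640x3 uint8, blue, green, red; 400x640 float32, m along the optical axis (not along the pixel's ray), 0 where there is no reading.
- viewer.camera_params(name): a dict with "mtx" (3x3 intrinsics, pixels), "T" (4x4, takes a point from camera to world coordinates). Camera axes: x right, y down, z forward; pixel columns grow to the right and rows downward; lengths in m; the calibration is good to about 2 mm. A picture is of the moment at which its call begins. camera_params takes no time and is no camera call.
- arm.sign_off(): hands the job in; it is judged then, once.
Trained networks look in the newest picture that a camera, given by its name, has taken for a name from the list of things; names that differ only in an ending like _2 or _b are one class to them, and where a whole thing is asked for, a point or a joint stands for the part that bears it (a point fixed in the world has none). Each returns a list of dicts, best first, with "p" (0 to 1); they miss things now and then, are a little off and sometimes report something else, mostly with a low value. They report only what shows in the picture. A call takes as long as a camera call.
- viewer.spot_in(name, camera): "at" ([column, row] as shares, 0 to 1, of the picture: columns of its width, rows of its height, amid what is visible of it).
- viewer.silhouettes(name, camera): "region" (400x640 bool, what is visible of it) and "at" ([column, row] as shares, 0 to 1, of the picture: columns of its width, rows of its height, amid what is visible of it).
The state is a dict: "time_s": time; "joint_pos": joint angles; "joint_velocities": joint speeds; "effort": joint torques, N m; "eef_pos": TCP position; "tool_rot": TCP orientation; "force": force on the tool from outside, world axes, zero at the start; "wrist_torque": the same for the moment, N m; "finger_gap": finger opening in m; "gripper_force": force on a finger pad.
Only numpy, scipy, OpenCV 4.12 (cv2) and the standard library are available. Lean on these libraries where they do the work, as an engineer would, in place of code of your own. Each camera call takes 0.05 s, during which the arm holds its last target. There are 200 camera calls.

## Task

The empty foam tube tray has been left standing on its long edge. Push it over so that it lies flat on the desk with its wells facing up, then slide it across until it sits side by side with the full tray, long side flush against long side and the ends roughly level, ready for the next tubes. Only push, gently: do not lift either tray, and leave the full tray and the other things on the desk where they are.

Things in the scene. Friction and masses are not known exactly. Their poses are not given: they have to be found in the camera images.
- tray: empty white foam tube tray, rigid, 168 mm long (its x), 108 wide (y), 34 thick (z), 60 g give or take a third. z points out of the face with 8 x 5 open square wells (16 mm wide, 26 deep); the other face, the underside, is smooth. Origin: centre of the underside. At the start it stands loose on a long narrow side, 108 mm tall, y down, wells facing roughly the robot's left. Slides easily
- tray_foot_back (a point): on the tray: middle of the long edge between its underside and the narrow side it stands on at the start (tray frame 0, +54, 0 mm). Leant about 18 degrees over this edge, the tray falls by itself, wells up
- tray_foot_front (a point): on the tray: middle of the long edge between its well face and the narrow side it stands on at the start (tray frame 0, +54, +34 mm)
- full: the full tray: the same 168 x 108 x 34 mm foam tray lying flat, wells up, a capped tube in every well (caps to 84 mm above the desk, within its outline). Loose, about 0.55 kg, slides if pushed with a few newtons. Origin: centre of its underside; x along its length, y across (long sides face +y, -y), z up. It lies to the left or the right of the empty tray, roughly parallel
- cup: bystander: urine specimen cup with a wide white screw cap, 62 mm across, 59 mm tall; origin at the centre of its underside, loose
- marker: bystander: marker pen lying on the desk, 134 mm long along its x, 17 mm high; origin at the centre of its underside, loose
- stapler: bystander: black stapler, 135 x 36 mm, 46 mm high; origin at the centre of its underside, loose
- labels: bystander: roll of paper labels lying flat, 76 mm across, 30 mm high; origin at the centre of its underside, loose
- sanitizer: bystander: hand sanitiser bottle with a pump, 48 x 76 mm, 175 mm tall; origin at the centre of its underside, loose
- swabs: bystander: round clear swab jar with a metal lid, 84 mm across, 97 mm tall; origin at the centre of its underside, loose
- stamp: bystander: rubber stamp standing on its 58 x 26 mm foot, 64 mm tall; origin at the centre of its underside, loose

How it is judged:
On the way:
1. the empty tray lies flat on the desk with its wells up (angle between tray's own z axis and vertical below 0.06 rad and height (world z) of tray below 0.006 m), for 0.2 s.
At the end, for the whole second after the job is handed in: The empty tray lies flat on the desk (within 0.06 rad and 6 mm), wells up, one of its long sides against a long side of the full tray (gap at the middle under 7 mm, parallel within 0.06 rad), the ends level within 40 mm, both trays at rest on the desk (all of step 1 and (y of tray in the frame of full between 0.1 and 0.115 m or y of tray in the frame of full between -0.115 and -0.1 m) and angle between the x axis of tray and the x axis of full, either way round below 0.06 rad and x of tray in the frame of full between -0.04 and 0.04 m and angle between full's own z axis and vertical below 0.05 rad and height (world z) of full below 0.006 m and linear speed of each of tray, full below 0.01 m/s); the robot touches nothing.
It fails at once if the empty tray is lifted off the desk (both of its foot edges more than 20 mm up) (height (world z) of each of tray_foot_back, tray_foot_front above 0.02 m).
It fails at once if the full tray is lifted or tipped (height (world z) of full above 0.015 m or angle between full's own z axis and vertical above 0.2 rad).
It fails at once if the full tray is shoved more than 25 mm out of its place (distance of full from where it was at the start of the episode above 0.025 m).
It fails at once if the fingers press on the empty tray with more than 20 N (contact force between the fingers and tray above 20 N).
It fails at once if another thing on the desk is moved more than 30 mm (distance of any of cup, marker, stapler, labels, sanitizer, swabs, stamp from where it was at the start of the episode above 0.03 m).
It also fails if it takes over 72 s, if anything falls off the work surface, if the arm or the gripper's body presses on something with over 40 N, if the wrist force passes 120 N, or if a joint passes its speed limit or range.

## Working session

There is one attempt and no reset: what is moved stays moved. The work goes in short steps, Python scripts to look and compute and a shell command to move; the robot and the scene stay as the last step left them, time stands still between calls to the robot, and variables do not carry over. Pictures are saved under pics/ and viewed, at most 10 in all, crops included, and the job is handed in when it is done.

```bash
mkdir -p pics
cat > h.py <<'E'
import numpy as np, cv2
from cell import arm, viewer
def pts(cam,depth,mask):
    P=viewer.camera_params(cam);K=np.array(P["mtx"]);T=np.array(P["T"])
    v,u=np.nonzero(mask&(depth>0));z=depth[v,u]
    c=np.stack([(u-K[0,2])/K[0,0]*z,(v-K[1,2])/K[1,1]*z,z,np.ones_like(z)])
    return (T@c)[:3].T
def look(cam,names):
    im,d=viewer.grab_frame(cam);out={}
    for n in names:
        r=viewer.silhouettes(n,cam)
        if r: out[n]=(r[0]["p"],r[0]["at"],pts(cam,d,r[0]["region"]))
    return im,d,out
E
cat > m.py <<'E'
from h import *
for cam in ["top","side"]:
    im,d,o=look(cam,["tray","full","cup","marker","stapler","labels","sanitizer","swabs","stamp"] if cam=="top" else ["tray","full"])
    cv2.imwrite(f"pics/{cam}0.png",im)
    print(cam,np.round(np.array(viewer.camera_params(cam)["T"]),2).tolist())
    for n,(p,at,q) in o.items():
        lo,hi=np.percentile(q,[2,98],axis=0)
        top=q[q[:,2]>hi[2]-.012][:,:2].astype(np.float32)
        print(n,round(p,2),np.round(at,2),lo.round(3),hi.round(3),"toprect",np.round(cv2.minAreaRect(top)[0],3),np.round(cv2.minAreaRect(top)[1],3),round(cv2.minAreaRect(top)[2],1))
s=arm.get_state();print(s["eef_pos"],s["tool_rot"],s["time_s"])
E
python3 m.py
```

```text
top [[0.08, -0.98, 0.21, 0.34], [-1.0, -0.08, 0.01, -0.05], [0.0, -0.21, -0.98, 1.2], [0.0, 0.0, 0.0, 1.0]]
tray 0.83 [0.55 0.5 ] [ 0.492 -0.15   0.007] [ 0.655 -0.101  0.112] toprect [ 0.576 -0.127] [0.168 0.034] 7.8
full 0.64 [0.37 0.48] [0.505 0.147 0.008] [0.659 0.252 0.087] toprect [0.586 0.203] [0.094 0.153] 85.2
cup 0.79 [0.47 0.31] [0.753 0.022 0.02 ] [0.807 0.077 0.064] toprect [0.781 0.049] [0.06  0.059] 5.6
marker 0.71 [0.5 0.7] [ 0.307 -0.053 -0.002] [ 0.434 -0.038  0.019] toprect [ 0.37  -0.047] [0.014 0.132] 89.1
stapler 0.57 [0.24 0.54] [0.428 0.384 0.003] [0.547 0.444 0.049] toprect [0.488 0.417] [0.13  0.029] 21.7
labels 0.7 [0.57 0.34] [ 0.739 -0.184  0.001] [ 0.812 -0.115  0.035] toprect [ 0.775 -0.148] [0.075 0.072] 4.2
sanitizer 0.86 [0.26 0.38] [0.633 0.365 0.002] [0.688 0.44  0.177] toprect [0.652 0.406] [0.02  0.049] 79.6
swabs 0.77 [0.78 0.6 ] [ 0.458 -0.536  0.009] [ 0.533 -0.46   0.093] toprect [ 0.497 -0.5  ] [0.083 0.082] 78.2
stamp 0.84 [0.74 0.49] [ 0.601 -0.48   0.003] [ 0.643 -0.431  0.065] toprect [ 0.623 -0.454] [0.027 0.025] 88.6
side [[0.99, -0.11, 0.12, 0.45], [-0.17, -0.65, 0.74, -0.82], [-0.0, -0.75, -0.66, 0.76], [0.0, 0.0, 0.0, 1.0]]
tray 0.67 [0.5  0.56] [ 0.492 -0.156 -0.   ] [ 0.657 -0.107  0.11 ] toprect [ 0.575 -0.129] [0.168 0.039] 7.7
full 0.64 [0.48 0.41] [ 0.503  0.142 -0.001] [0.657 0.34  0.086] toprect [0.585 0.197] [0.093 0.15 ] 84.1
[0.15216459 0.55449153 0.23130016] [-5.80194086e-06  1.33507504e-01  9.91047802e-01  2.20993793e-06] 0.65
```

View pics/top0.png

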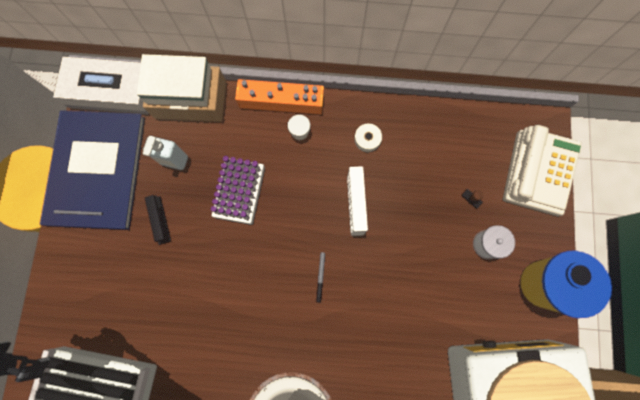

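```bash
python3 -m inch '[{"tx":-56.6,"ty":-48.9,"twist":1.166,"fingers":1},{"tx":-56.6,"ty":-48.9,"twist":1.166,"fingers":1},{"tx":-56.6,"ty":-48.9,"twist":1.166,"fingers":1},{"tx":-56.6,"ty":-48.9,"twist":1.166,"fingers":1},{"tx":-56.6,"ty":-48.9,"twist":1.166,"fingers":1}]'
```

```text
schema error: expected keys tx, ty, tz, twist, fingers
```

The picture shows the full tray (purple caps) at about (238,188) and the standing white tray at (357,201). The space between them is clear, and the marker lies at (321,277), outside the sliding path.

```bash
python3 -m inch '[{"tx":-56.6,"ty":-48.9,"tz":0,"twist":1.166,"fingers":1},{"tx":-56.6,"ty":-48.9,"tz":0,"twist":1.166,"fingers":1},{"tx":-56.6,"ty":-48.9,"tz":0,"twist":1.166,"fingers":1},{"tx":-56.6,"ty":-48.9,"tz":0,"twist":1.166,"fingers":1},{"tx":-56.6,"ty":-48.9,"tz":0,"twist":1.166,"fingers":1}]'
cat > go.py <<'E'
# rows from commanded pose (approx measured) to world target x y z, tool-y angle (deg)
import sys
from h import *
from scipy.spatial.transform import Rotation as R
s=arm.get_state();q=s["tool_rot"];M=R.from_quat([q[1],q[2],q[3],q[0]]).as_matrix()
p=np.array(s["eef_pos"]);a=np.degrees(np.arctan2(M[1,1],M[0,1]))
x,y,z,t=map(float,sys.argv[1:5])
print("pos",p.round(4),"yang",round(a,1),"tilt",M[:,2].round(3),"F",np.round(s["force"],2),"gap",round(s["finger_gap"],3),"t",s["time_s"],"q",np.round(s["joint_pos"],2))
print("tx ty tz cm",(M.T@(np.array([x,y,z])-p)*100).round(2),"twist",round(-np.radians(t-a),3))
E
python3 go.py .568 -.067 .231 7.8
python3 - <<'E'
from h import *
im,d=viewer.grab_frame("side");cv2.imwrite("pics/side1.png",im)
E
```

```text
time_s: 1.15
eef_pos: [0.292, 0.3452, 0.2315]
tool_rot: [0.0, 0.49, 0.872, 0.0]
force: [0.5, 0.1, -0.6]
finger_gap: 0.0126
gripper_force: 0.0
pos [0.292  0.3452 0.2315] yang 31.4 tilt [ 0.001  0.    -1.   ] F [ 0.53  0.09 -0.62] gap 0.013 t 1.15 q [ 0.6  -0.17  1.93 -0.    1.39  0.05]
tx ty tz cm [-49.56   2.11   0.05] twist 0.411
```

View pics/side1.png

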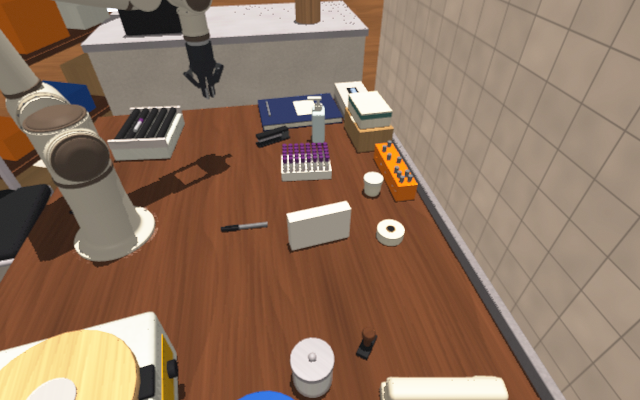

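The side view shows the tray's smooth underside at about (320,226), facing the camera on the -y side. The wells therefore face +y, so the top has to be pushed toward -y.

```bash
python3 -m inch '[{"tx":-49.5,"ty":2.1,"tz":0,"twist":0.411,"fingers":1},{"tx":-49.5,"ty":2.1,"tz":0,"twist":0.411,"fingers":1},{"tx":-49.5,"ty":2.1,"tz":0,"twist":0.411,"fingers":1},{"tx":-49.5,"ty":2.1,"tz":0,"twist":0.411,"fingers":1},{"tx":-49.5,"ty":2.1,"tz":0,"twist":0.411,"fingers":1}]' >/dev/null
python3 go.py .568 -.067 .231 7.8
```

```text
pos [0.4325 0.138  0.2317] yang 8.1 tilt [ 0.001  0.    -1.   ] F [ 0.97 -0.33 -0.47] gap 0.0 t 1.7 q [ 0.04 -0.17  1.92  0.    1.39 -0.1 ]
tx ty tz cm [-22.21  10.52   0.08] twist 0.006
```

```bash
python3 -m inch '[{"tx":-21.5,"ty":10.5,"tz":0,"twist":0,"fingers":1},{"tx":-21.5,"ty":10.5,"tz":0,"twist":0,"fingers":1},{"tx":-21.5,"ty":10.5,"tz":0,"twist":0,"fingers":1},{"tx":-21.5,"ty":10.5,"tz":0,"twist":0,"fingers":1},{"tx":-21.5,"ty":10.5,"tz":0,"twist":0,"fingers":1}]' >/dev/null
python3 -m inch '[{"tx":0,"ty":0,"tz":0,"twist":0,"fingers":1},{"tx":0,"ty":0,"tz":0,"twist":0,"fingers":1}]' >/dev/null
python3 go.py .568 -.067 .095 7.8
```

```text
pos [ 0.5659 -0.0585  0.2309] yang 8.1 tilt [-0.001  0.001 -1.   ] F [0.1  0.35 0.29] gap -0.0 t 2.4 q [-0.32  0.14  1.61  0.    1.38 -0.46]
tx ty tz cm [-0.89  0.1  13.59] twist 0.005
```

```bash
python3 -m inch '[{"tx":-0.2,"ty":0.1,"tz":4,"twist":0,"fingers":1},{"tx":-0.5,"ty":0.1,"tz":8,"twist":0,"fingers":1},{"tx":-1,"ty":0.1,"tz":12,"twist":0,"fingers":1},{"tx":-1.5,"ty":0.1,"tz":13.6,"twist":0,"fingers":1},{"tx":-2,"ty":0.1,"tz":13.6,"twist":0,"fingers":1}]' >/dev/null
python3 -m inch '[{"tx":-0.6,"ty":0,"tz":0,"twist":0,"fingers":1},{"tx":-1.2,"ty":0,"tz":0,"twist":0,"fingers":1},{"tx":-1.8,"ty":0,"tz":0,"twist":0,"fingers":1},{"tx":-2.4,"ty":0,"tz":0,"twist":0,"fingers":1},{"tx":-3,"ty":0,"tz":0,"twist":0,"fingers":1}]' >/dev/null
python3 go.py .568 -.067 .095 7.8
python3 -m inch '[{"tx":-0.6,"ty":0,"tz":0,"twist":0,"fingers":1},{"tx":-1.2,"ty":0,"tz":0,"twist":0,"fingers":1},{"tx":-1.8,"ty":0,"tz":0,"twist":0,"fingers":1},{"tx":-2.4,"ty":0,"tz":0,"twist":0,"fingers":1},{"tx":-2.5,"ty":0,"tz":0,"twist":0,"fingers":1}]' >/dev/null
python3 go.py .568 -.067 .095 7.8
cat > v.py <<'E'
import sys
from h import *
cam,n=sys.argv[1:3]
im,d,o=look(cam,["tray"]);cv2.imwrite(f"pics/{n}.png",im[100:300,150:550] if cam=="top" else im)
q=o["tray"][2];lo,hi=np.percentile(q,[2,98],axis=0)
t=q[(q[:,2]>.024)&(q[:,2]<.045)][:,:2].astype(np.float32)
print(o["tray"][0],lo.round(3),hi.round(3),[np.round(a,3) for a in cv2.minAreaRect(t)] if len(t)>20 else "")
E
python3 v.py side s2
```

```text
pos [ 0.5745 -0.1082  0.096 ] yang 8.1 tilt [ 0.001 -0.    -1.   ] F [ 0.43 -0.45  0.27] gap -0.0 t 3.4 q [-0.39  0.32  1.69  0.    1.13 -0.53]
tx ty tz cm [ 4.17 -0.06  0.1 ] twist 0.006
pos [ 0.5776 -0.1331  0.0953] yang 8.1 tilt [ 0. -0. -1.] F [-0.22 -0.43  1.31] gap 0.0 t 3.9 q [-0.43  0.34  1.66 -0.    1.14 -0.57]
tx ty tz cm [ 6.67 -0.02  0.03] twist 0.005
0.64 [ 0.494 -0.215  0.003] [ 0.663 -0.144  0.107] [array([ 0.575, -0.171]), array([0.046, 0.171]), np.float64(85.012)]
```

View pics/s2.png

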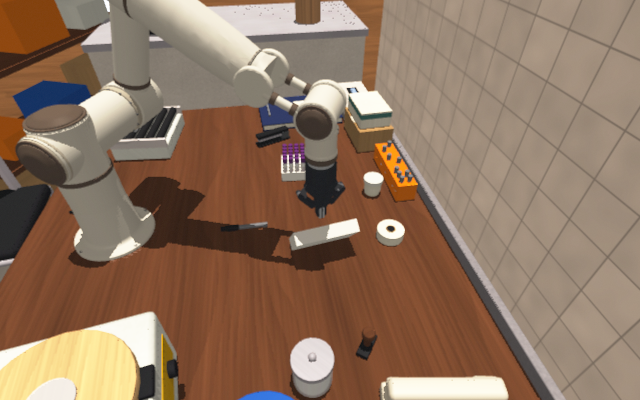

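The tray is tipping toward the camera at about (325,235). I'll stop pushing, let it fall, rise clear and move over to the far side with the fingers opening.

```bash
python3 -m inch '[{"tx":0,"ty":0,"tz":-1,"twist":0,"fingers":1},{"tx":0,"ty":0,"tz":-4,"twist":0,"fingers":1},{"tx":0,"ty":0,"tz":-8,"twist":0,"fingers":1},{"tx":0,"ty":0,"tz":-11,"twist":0,"fingers":0.5},{"tx":0,"ty":0,"tz":-11,"twist":0,"fingers":0}]' >/dev/null
python3 v.py top t3; python3 v.py side s3; python3 go.py .568 -.067 .095 7.8
```

```text
0.92 [ 0.5   -0.258  0.005] [ 0.631 -0.143  0.535] [array([ 0.573, -0.2  ]), array([0.142, 0.108]), np.float64(7.501)]
0.71 [ 0.503 -0.262  0.005] [ 0.667 -0.145  0.036] [array([ 0.584, -0.2  ]), array([0.169, 0.112]), np.float64(8.174)]
pos [ 0.5768 -0.1317  0.2042] yang 8.2 tilt [-0.002  0.001 -1.   ] F [-0.76 -0.07  0.36] gap 0.058 t 4.7 q [-0.43  0.22  1.58 -0.    1.34 -0.57]
tx ty tz cm [ 6.52  0.07 10.93] twist 0.006
```

View pics/s3.png

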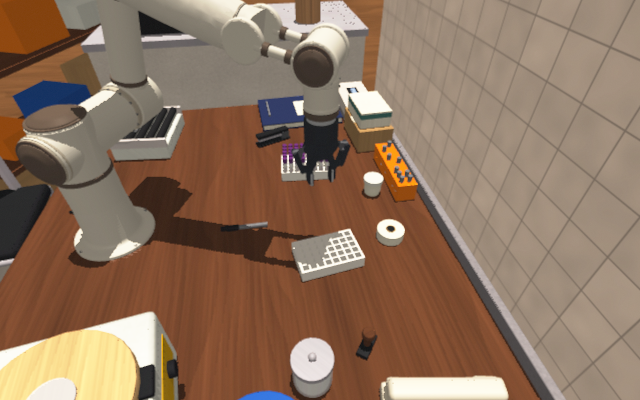

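```bash
python3 -m inch '[{"tx":-4,"ty":0,"tz":0,"twist":0,"fingers":0.15},{"tx":-8,"ty":0,"tz":0,"twist":0,"fingers":0.15},{"tx":-12,"ty":0,"tz":0,"twist":0,"fingers":0.15},{"tx":-17,"ty":-0.2,"tz":0,"twist":0,"fingers":0.15},{"tx":-17,"ty":-0.2,"tz":0,"twist":0,"fingers":0.15}]' >/dev/null;  python3 go.py .598 -.299 .008 8
```

```text
pos [ 0.5981 -0.3061  0.2027] yang 7.8 tilt [-0.003 -0.    -1.   ] F [-0.25 -0.02  0.19] gap 0.073 t 5.2 q [-0.65  0.43  1.33 -0.    1.39 -0.79]
tx ty tz cm [ 0.7   0.14 19.47] twist -0.003
```

```bash
python3 -m inch '[{"tx":0,"ty":0.1,"tz":5,"twist":0,"fingers":0.15},{"tx":0,"ty":0.1,"tz":10,"twist":0,"fingers":0.15},{"tx":0,"ty":0.1,"tz":15,"twist":0,"fingers":0.15},{"tx":0,"ty":0.1,"tz":18,"twist":0,"fingers":0.15},{"tx":0,"ty":0.1,"tz":19.5,"twist":0,"fingers":0.15}]' >/dev/null; python3 -m inch '[{"tx":0.8,"ty":0,"tz":0,"twist":0,"fingers":0.15},{"tx":1.6,"ty":0,"tz":0,"twist":0,"fingers":0.15},{"tx":2.4,"ty":0,"tz":0,"twist":0,"fingers":0.15},{"tx":3.2,"ty":0,"tz":0,"twist":0,"fingers":0.15},{"tx":4,"ty":0,"tz":0,"twist":0,"fingers":0.15}]'; python3 go.py .569 .028 .008 -5.3
```

```text
time_s: 6.2
eef_pos: [0.5957, -0.2607, 0.0118]
tool_rot: [0.001, 0.655, 0.756, 0.0]
force: [0.2, 1.0, 0.1]
finger_gap: 0.0724
gripper_force: 0.3
pos [ 0.5957 -0.2607  0.0118] yang 8.2 tilt [ 0.002 -0.001 -1.   ] F [0.24 0.99 0.07] gap 0.072 t 6.2 q [-0.6   0.59  1.51  0.    1.04 -0.74]
tx ty tz cm [28.96  1.45  0.34] twist 0.235
```

```bash
python3 -m inch '[{"tx":1,"ty":0,"tz":0.3,"twist":0.02,"fingers":0.15},{"tx":2,"ty":0.1,"tz":0.3,"twist":0.05,"fingers":0.15},{"tx":3,"ty":0.15,"tz":0.3,"twist":0.08,"fingers":0.15},{"tx":4,"ty":0.2,"tz":0.3,"twist":0.11,"fingers":0.15},{"tx":5,"ty":0.25,"tz":0.3,"twist":0.14,"fingers":0.15}]' | grep force; python3 -m inch '[{"tx":1,"ty":0,"tz":0,"twist":0.03,"fingers":0.15},{"tx":2,"ty":0,"tz":0,"twist":0.05,"fingers":0.15},{"tx":3,"ty":0,"tz":0,"twist":0.07,"fingers":0.15},{"tx":4,"ty":0,"tz":0,"twist":0.09,"fingers":0.15},{"tx":5,"ty":0,"tz":0,"twist":0.095,"fingers":0.15}]' | grep force
python3 v.py side s4;python3 go.py .569 .028 .008 -5.3
```

```text
force: [0.8, -0.2, -0.6]
gripper_force: 0.1
force: [-0.8, 0.1, 0.0]
gripper_force: 0.3
0.82 [ 0.507 -0.158 -0.   ] [ 0.672 -0.035  0.038] [array([ 0.593, -0.105]), array([0.129, 0.168]), np.float64(85.431)]
pos [ 0.5903 -0.1598  0.0076] yang -5.2 tilt [ 0.  0. -1.] F [-0.81  0.02  0.24] gap 0.073 t 7.3 q [-0.46  0.51  1.63  0.    1.   -0.37]
tx ty tz cm [18.51 -3.83 -0.03] twist 0.001
```

```bash
python3 -m inch '[{"tx":1,"ty":-0.02,"tz":0,"twist":-0.04,"fingers":0.15},{"tx":2,"ty":-0.08,"tz":0,"twist":-0.08,"fingers":0.15},{"tx":3,"ty":-0.18,"tz":0,"twist":-0.12,"fingers":0.15},{"tx":4,"ty":-0.33,"tz":0,"twist":-0.16,"fingers":0.15},{"tx":5,"ty":-0.5,"tz":0,"twist":-0.2,"fingers":0.15}]' | grep force; python3 -m inch '[{"tx":1,"ty":-0.05,"tz":0,"twist":-0.02,"fingers":0.15},{"tx":2,"ty":-0.1,"tz":0,"twist":-0.03,"fingers":0.15},{"tx":3,"ty":-0.2,"tz":0,"twist":-0.03,"fingers":0.15},{"tx":4,"ty":-0.25,"tz":0,"twist":-0.03,"fingers":0.15},{"tx":5,"ty":-0.3,"tz":0,"twist":-0.03,"fingers":0.15}]' | grep force
python3 v.py side s5;python3 go.py .569 .028 .008 -5.3
```

```text
force: [-0.1, 0.0, 0.6]
gripper_force: 0.3
force: [0.1, -0.7, -0.3]
gripper_force: 0.2
0.86 [ 0.483 -0.062  0.001] [0.655 0.047 0.037] [array([ 0.571, -0.004]), array([0.177, 0.118]), np.float64(1.797)]
pos [ 0.581 -0.06   0.007] yang 7.9 tilt [-0.001  0.001 -1.   ] F [ 0.43 -0.75  0.26] gap 0.072 t 8.4 q [-0.31  0.46  1.71  0.    0.97 -0.45]
tx ty tz cm [ 8.89  0.02 -0.09] twist 0.231
```

View pics/s5.png

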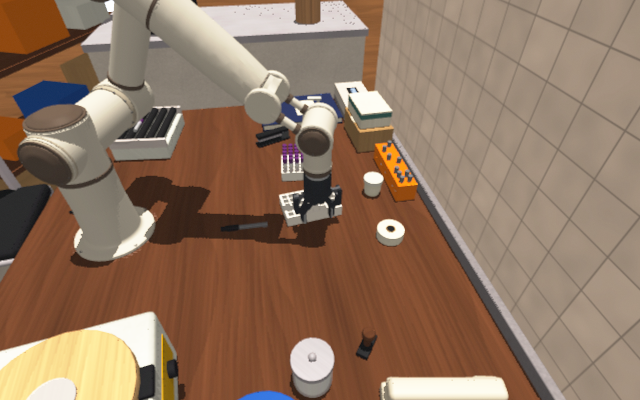

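The tray, at about (312,203), is in contact with both fingers and the path to the full tray is clear. I'll push straight a bit, then turn it parallel.

```bash
python3 -m inch '[{"tx":1,"ty":0,"tz":0,"twist":0,"fingers":0.15},{"tx":2,"ty":0,"tz":0,"twist":0,"fingers":0.15},{"tx":3,"ty":0,"tz":0,"twist":0.02,"fingers":0.15},{"tx":3.8,"ty":0.05,"tz":0,"twist":0.07,"fingers":0.15},{"tx":4.5,"ty":0.1,"tz":0,"twist":0.12,"fingers":0.15}]' | grep force; python3 -m inch '[{"tx":0.7,"ty":0.02,"tz":0,"twist":0.05,"fingers":0.15},{"tx":1.4,"ty":0.05,"tz":0,"twist":0.1,"fingers":0.15},{"tx":1.9,"ty":0.1,"tz":0,"twist":0.11,"fingers":0.15},{"tx":2.4,"ty":0.1,"tz":0,"twist":0.11,"fingers":0.15},{"tx":2.4,"ty":0.1,"tz":0,"twist":0.11,"fingers":0.15}]' | grep force
python3 go.py .569 .028 .008 -5.3
cat > f.py <<'E'
from h import *
import sys
im,d,o=look("top",["tray","full"]);c=cv2.resize(im[120:280,170:390],None,fx=3,fy=3);cv2.imwrite(f"pics/{sys.argv[1]}.png",c)
for n in o:
    q=o[n][2];k=(q[:,2]>.026)&(q[:,2]<.042) if n=="tray" else (q[:,2]>.07)&(q[:,2]<.1)
    print(n,o[n][0],[np.round(a,3) for a in cv2.minAreaRect(q[k][:,:2].astype(np.float32))])
    if n=="full":
        k=(q[:,2]>.026)&(q[:,2]<.042); print(np.percentile(q[k],[2,98],axis=0).round(3))
E
python3 f.py t6
```

```text
force: [-0.8, -0.3, -0.3]
gripper_force: 0.2
force: [-0.1, -0.7, -0.3]
gripper_force: 0.0
pos [0.5769 0.0079 0.0072] yang -5.2 tilt [-0.  0. -1.] F [-0.06 -0.71 -0.26] gap 0.073 t 9.4 q [-0.2   0.44  1.73  0.    0.97 -0.1 ]
tx ty tz cm [ 1.93 -0.97 -0.08] twist 0.001
tray 0.74 [array([0.588, 0.075]), array([0.048, 0.028]), np.float64(83.541)]
full 0.71 [array([0.587, 0.204]), array([0.096, 0.155]), np.float64(84.52)]
[[0.502 0.144 0.027]
 [0.662 0.259 0.041]]
```

View pics/t6.png

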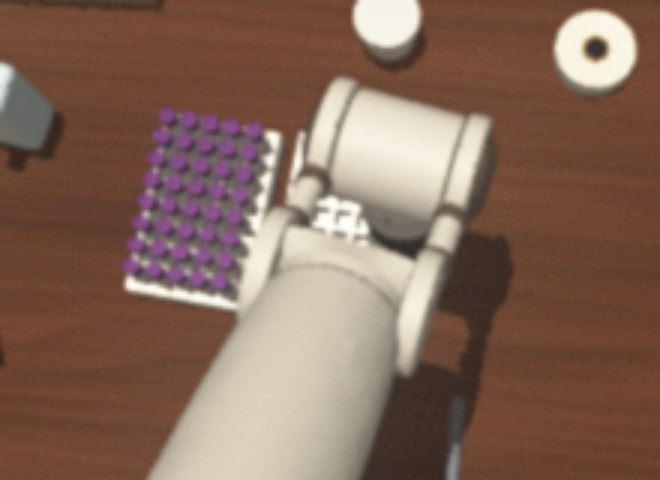

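The full tray's edge, at about (275,165) in the crop, and the empty tray's edge, at (298,165), show a gap of roughly 15–20 mm. Their ends are about level. I'll close it slowly.

```bash
python3 -m inch '[{"tx":0.4,"ty":0,"tz":0,"twist":0,"fingers":0.15},{"tx":0.8,"ty":0,"tz":0,"twist":0,"fingers":0.15},{"tx":1.2,"ty":0,"tz":0,"twist":0,"fingers":0.15},{"tx":1.5,"ty":0,"tz":0,"twist":0,"fingers":0.15},{"tx":1.7,"ty":0,"tz":0,"twist":0,"fingers":0.15}]' | grep -E "force|eef"; python3 -m inch '[{"tx":0.2,"ty":0,"tz":0,"twist":0,"fingers":0.15},{"tx":0.4,"ty":0,"tz":0,"twist":0,"fingers":0.15},{"tx":0.4,"ty":0,"tz":0,"twist":0,"fingers":0.15}]' | grep -E "force|eef"
```

```text
eef_pos: [0.5786, 0.0244, 0.0073]
force: [0.4, 0.3, 0.3]
gripper_force: 0.2
eef_pos: [0.579, 0.0283, 0.0073]
force: [0.4, -0.4, 0.4]
gripper_force: 0.0
```

```bash
for i in 1; do python3 -m inch '[{"tx":0.2,"ty":0,"tz":0,"twist":0,"fingers":0.15},{"tx":0.3,"ty":0,"tz":0,"twist":0,"fingers":0.15},{"tx":0.3,"ty":0,"tz":0,"twist":0,"fingers":0.15}]' | grep -E "^force|eef"; done
python3 - <<'E'
from h import *
im,d=viewer.grab_frame("top");cv2.imwrite("pics/t7.png",cv2.resize(im[140:240,200:320],None,fx=6,fy=6,interpolation=cv2.INTER_CUBIC))
print(arm.get_state()["force"])
E
```

```text
eef_pos: [0.5793, 0.0305, 0.0073]
force: [-0.1, -3.7, -0.0]
[-0.38972614 -4.96521735 -0.40238844]
```

View pics/t7.png

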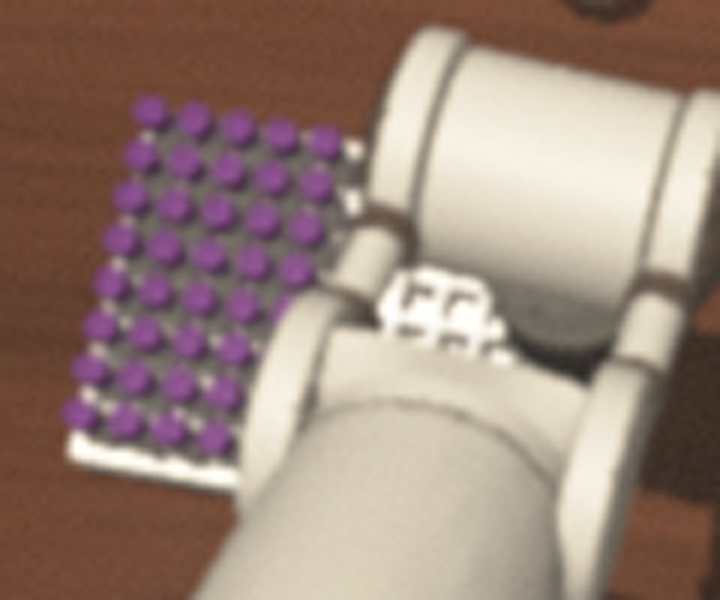

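A 4–5 N reaction shows the trays are now touching. The contact seam is hidden under the wrist at about (370,180), so I'll back off straight, rise and check.

```bash
python3 -m inch '[{"tx":-1,"ty":0,"tz":0,"twist":0,"fingers":0.15},{"tx":-4,"ty":0,"tz":0,"twist":0,"fingers":0.15},{"tx":-7,"ty":0,"tz":-2,"twist":0,"fingers":0.15},{"tx":-10,"ty":0,"tz":-6,"twist":0,"fingers":0.15},{"tx":-14,"ty":0,"tz":-10,"twist":0,"fingers":0.15}]' | grep -E "^force|eef"
python3 -m inch '[{"tx":-5,"ty":0,"tz":-4,"twist":0,"fingers":0.15},{"tx":-10,"ty":0,"tz":-6,"twist":0,"fingers":0.15},{"tx":-15,"ty":0,"tz":-6,"twist":0,"fingers":0.15},{"tx":-18,"ty":0,"tz":-6,"twist":0,"fingers":0.15},{"tx":-18,"ty":0,"tz":-6,"twist":0,"fingers":0.15}]' | grep -E "^force|eef"
python3 f.py t8; python3 v.py side s8
```

```text
eef_pos: [0.566, -0.1043, 0.1036]
force: [1.4, -1.0, -0.2]
eef_pos: [0.5491, -0.2888, 0.1636]
force: [0.1, 0.1, 0.5]
tray 0.95 [array([0.584, 0.097]), array([0.11 , 0.169]), np.float64(84.576)]
full 0.78 [array([0.587, 0.205]), array([0.096, 0.154]), np.float64(84.372)]
[[0.501 0.146 0.027]
 [0.662 0.258 0.041]]
0.86 [ 0.497 -0.281  0.004] [0.554 0.155 0.324] [array([0.528, 0.101]), array([0.117, 0.059]), np.float64(85.874)]
```

View pics/t8.png

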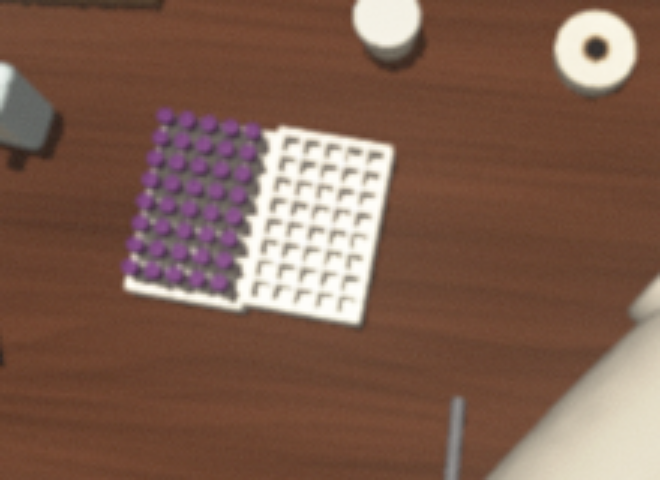

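The trays are flush along the seam from about (275,130) to (245,305), with the ends level within about 10 mm. They measure parallel and about 108 mm centre to centre, so I'm handing in.

```bash
python3 -c "
from cell import arm
print(arm.sign_off())"
```

```text
the job is handed in; nothing more can be done
None
```

The empty tray now lies flat, wells up, flush against the full tray: in the last picture they measured about 108 mm centre to centre and parallel, ends level within about 10 mm. The job is handed in; no verdict came back.

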